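# Hang a drying shelf on the slotted upright

## Task

Pick up the small blue shelf bracket by its yellow grip, press its four hook tabs gently into the slots of the white upright until the back plate is flush, then push it down until the tabs are fully home and the orange catch is pushed all the way down with it. Let go and leave it hanging there; do not force it against the upright, and leave the bottles and the beaker alone.

Things in the scene. Friction and masses are not known exactly. Their poses are not given: they have to be found in the camera images.
- upright: White slotted upright, fixed to the bench: base 120 x 150 x 12 mm, post 118 mm wide (y), 213 mm high. Origin on the bench under it, z up. Its slotted face looks along its -x, plane x = -20 mm. Only for light pushes: above 30 N between bracket and upright is forcing it; do not press on it with the robot.
- upright_slots (a point): Middle of the slot pattern, on the face, nominally 144 mm up; axes as the upright's. A steel strip 4 mm thick has 4 slots, 10.5 mm wide, 28 mm high, centred at y +-19.75, z +-25 mm from here; hollow for 28 mm behind. The strip (slots and catch together) is clamped up to 12 mm higher or lower than this in each run: not measured, so feel or see it. Sideways it is true.
- upright_face (a point): Point on the slotted face, y = 0, 130 mm above the bench; axes as the upright's. With the bracket fully home, bracket_back lies here if the strip is at mid height, else higher or lower with the strip (up to 12 mm). The tabs pass into the slots, along the upright's +x with both parts' axes parallel, only while bracket_back is 14 to 18 mm above its home height.
- bracket_grip (a point): Centre of the yellow grip, an upright fin 36 mm long (bracket's x), 14 mm thick (y), 50 mm high, on top of the loose blue bracket (0.24 kg), which stands on its shelf at the start. Axes are the bracket's: x towards the tabs, z up. bracket_back lies at x +28, z -75 mm from here, the underside 130 mm below, the back plate's top edge 25 mm below.
- bracket_back (a point): On the rear face of the back plate (74 wide, 105 mm high), y = 0, 55 mm above the underside; axes as bracket_grip. Four hook tabs, 6 mm wide, stand 9.5 mm out along +x at y +-19.75 mm: necks 5.5 long, 10 mm high, undersides 25 mm below and 25 mm above this point; each ends in a 4 mm thick lip reaching 14 mm lower than the neck. The shelf stands out 108 mm along -x at the underside.
- bracket: The blue shelf bracket as a whole; its origin is on the rear face of the back plate, at the underside; axes as bracket_grip.
- catch (a joint): Orange catch, a block 26 mm wide standing 16 mm out of the strip below the slots. It slides down stiffly (about 10 N; stays where pushed). Value in m: 0 to 0.001 at the start (up), about 0.008 when the bracket is fully home on it, stop 0.011. The bracket's underside meets it 7 to 8 mm above home; its weight alone does not push it down. Feeling for the slots from above downwards keeps clear of it.
- water_mid (a point): Clear water bottle with blue cap, 60 mm across, 170 mm high; its middle. A bystander.
- beaker_mid (a point): Green-tinted glass beaker, 84 mm across, 110 mm high; its middle. A bystander.
- reagent_mid (a point): Amber reagent bottle, 64 mm across, 140 mm high; its middle. A bystander.
Not all that is in view belongs to the job. Of the things that look like the bracket, take the one that is farthest to the robot's left at the start.

How it is judged:
On the way:
1. the tabs are pressed into the slots, the back plate against the face (x of bracket_back in the frame of upright_face between -0.0035 and 0.003 m and y of bracket_back in the frame of upright_face between -0.006 and 0.006 m and z of bracket_back in the frame of upright_face between 0 and 0.032 m), for 0.1 s.
At the end, for the whole second after the job is handed in: The bracket hangs at rest, upright within 0.08 rad, back plate within 3.5 mm of the slotted face, within 6 mm of its middle and within 14.5 mm of the home height for mid strip adjustment, and the orange catch is down (above 6.5 mm of the 8 mm it has at home) (value of joint catch above 0.0065 m and x of bracket_back in the frame of upright_face between -0.0035 and 0.003 m and y of bracket_back in the frame of upright_face between -0.006 and 0.006 m and z of bracket_back in the frame of upright_face between -0.015 and 0.0145 m and angle between bracket_back's own z axis and vertical below 0.08 rad and linear speed of bracket below 0.02 m/s); the robot touches nothing.
It fails at once if the bracket is forced: more than 30 N between bracket and upright (contact force between bracket and upright above 30 N).
It fails at once if the robot itself pushes the orange catch or the upright with more than 8 N (contact force between any of the fingers, the arm and upright above 8 N).
It fails at once if a bottle or the beaker is moved by more than 30 mm or knocked over (distance of any of water_mid, beaker_mid, reagent_mid from where it was at the start of the episode above 0.03 m).
It also fails if it takes over 64 s, if anything falls off the work surface, if the arm or the gripper's body presses on something with over 40 N, if the wrist force passes 120 N, or if a joint passes its speed limit or range.

## Robot

A 6-joint arm with a two-finger parallel gripper is mounted at the origin on the work surface. World frame = base frame: x ahead of the robot, y to its left, z up, the work surface at z = 0. Lengths are in m, angles in rad, forces in N, time in s.
With the tool pointing down it reaches from about 0.25 to 0.775 m from the base axis. Payload 4 kg.
Tool frame: the origin (TCP) lies on the centre line of the jaws, within the pads' length; the fingertips stand 14 mm ahead of it and the grasp point (between the pads) lies 5 mm behind it (robot.tcp_to_tips is the distance from the TCP to the fingertips, in m); z points along the fingers, y is the line along which they close (so a half turn about z gives the same grasp; the last joint's range is limited). The gripper opens to 94 mm and grips with 3 to 60 N. Pads are 16 mm wide; open, the fingers measure 119 mm over their backs; the gripper's body (75 mm by 177 mm) begins 78 mm behind the grasp point.
Start: joints at [-1.229, 0.087, 1.371, -0, 1.684, -0.103], TCP at [0.237, -0.497, 0.22] pointing down, gripper open.
Joint ranges: [-3.1, 3.1], [-0.76, 2.03], [0.27, 2.55], [-1.08, 4.22], [0.17, 2.65], [-2.57, 2.57]. Speed limits (rad/s): [2.79, 2.79, 3.14, 3.14, 3.14, 3.14].

## Interface

Orientations are given as [roll, pitch, yaw] about the fixed x, y, z axes, in that order (R = Rz(yaw) Ry(pitch) Rx(roll)).
In Python, from bench import robot gives the robot as it stands.
- The arm moves only by the tool carry_out, never from a script. Its argument "increments" is a list of rows, each a list of 3 entries, a list of its own where there are three numbers: the closure in counts, from 0 (fully open) to 255 (shut), then the shift along the tool's x, y, z in mm, then the turn about the tool's z in degrees. In form: [[fingers, [dx, dy, dz], twist], ...]. A call has 1 to 8 rows; each row shifts and turns the commanded pose from where the row before left it, along the tool's axes as they then stand; what a row does not reach is not made up. A row lasts 1/10 s, in which the tool goes at most 50 mm and 8.59 degrees, less where a joint would pass 70% of its speed; a pose out of reach is approached as far as the arm can. A call with a gripper value outside its range is refused whole. The fingers move at their own pace and stop on an object; the grip force is fixed at half the most. Time passes only in rows, so rows that do not move let the fingers close. It gives the time, the measured TCP pose, the force, the opening and the grip force at its end, in the units of the state.
- robot.get_obs(): the state, without advancing time (a new reading comes with each control period).
- robot.snapshot(name): name is "scene" or "top"; returns the picture (480x640x3 uint8, blue, green, red); there is no depth.
- robot.get_calibration(name): a dict with "vfov" (degrees; the focal length in pixels is half the picture's height over the tangent of half this angle, whatever the lens; pixels are square), "cx", "cy" (the principal point, pixels), "T" (4x4, takes a point from camera to world coordinates). Camera axes: x right, y down, z forward; pixel columns grow to the right and rows downward; lengths in m; the calibration is good to about 2 mm. A picture is of the moment at which its call begins. get_calibration takes no time and is no camera call.
- robot.close_job(): hands the job in; it is judged then, once.
The state is a dict: "time": time; "joint_positions": joint angles; "qvel": joint speeds; "joint_torque": joint torques, N m; "tool_pos": TCP position; "ee_rot": TCP orientation; "wrist_force": force on the tool from outside, world axes, zero at the start; "wrist_torque": the same for the moment, N m; "width": finger opening in m; "finger_force": force on a finger pad.
Only numpy, scipy, OpenCV 4.12 (cv2) and the standard library are available. Lean on these libraries where they do the work, as an engineer would, in place of code of your own. Each camera call takes 0.05 s, during which the arm holds its last target. There are 200 camera calls.

## Working session

There is one attempt and no reset: what is moved stays moved. The work goes in short steps, Python scripts to look and compute and a tool call to move; the robot and the scene stay as the last step left them, time stands still between calls to the robot, and variables do not carry over. Pictures are saved under pics/ and viewed, at most 10 in all, crops included, and the job is handed in when it is done.

Besides the shell and the picture viewer there is one more tool, called after "Call:" as a command line: name --argument value ..., lists and objects as JSON in quotes. carry_out: Moves the arm, as the interface text tells. Its arguments: {"type":"object","properties":{"increments":{"type":"array","items":{"type":"array"}}},"required":["increments"]}

```bash
mkdir -p pics; ls; python3 - <<'E'
from bench import robot
import cv2,numpy as np
np.set_printoptions(precision=4,suppress=True)
for n in("scene","top"):
    cv2.imwrite(f"pics/{n}0.png",robot.snapshot(n)); c=robot.get_calibration(n); print(n,c)
print(robot.get_obs())
E
```

```text
pics
scene {'vfov': 46.11128129795542, 'cx': 314.9397088102123, 'cy': 234.56807986722504, 'T': array([[-0.1666,  0.6983, -0.6962,  1.597 ],
       [ 0.986 ,  0.1174, -0.1182,  0.1782],
       [-0.0008, -0.7061, -0.7081,  1.2787],
       [ 0.    ,  0.    ,  0.    ,  1.    ]])}
top {'vfov': 45.018724809037494, 'cx': 330.33371001297473, 'cy': 241.61820260227267, 'T': array([[-0.0225, -0.9959,  0.0873,  0.3404],
       [-0.9997,  0.0221, -0.0047,  0.0011],
       [ 0.0027, -0.0873, -0.9962,  1.4417],
       [ 0.    ,  0.    ,  0.    ,  1.    ]])}
{'time': 0.1, 'joint_positions': array([-1.2291,  0.0879,  1.3721,  0.    ,  1.6836, -0.1031]), 'qvel': array([-0.0007, -0.002 , -0.0048,  0.    ,  0.0018, -0.0029]), 'joint_torque': array([  0.0026, -34.1252, -30.3302,   0.0721,   0.0304,  -0.0001]), 'tool_pos': array([ 0.2365, -0.496 ,  0.2184]), 'ee_rot': array([-3.1396, -0.0002,  0.4448]), 'wrist_force': array([ 1.1892, -0.1884, -0.6005]), 'wrist_torque': array([0.0264, 0.0119, 0.0193]), 'finger_force': 0.0, 'width': 0.09384823397264769}
```

View pics/scene0.png

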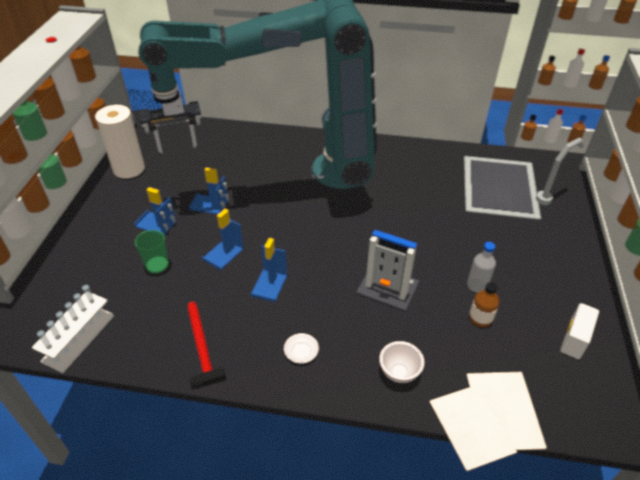

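View pics/top0.png

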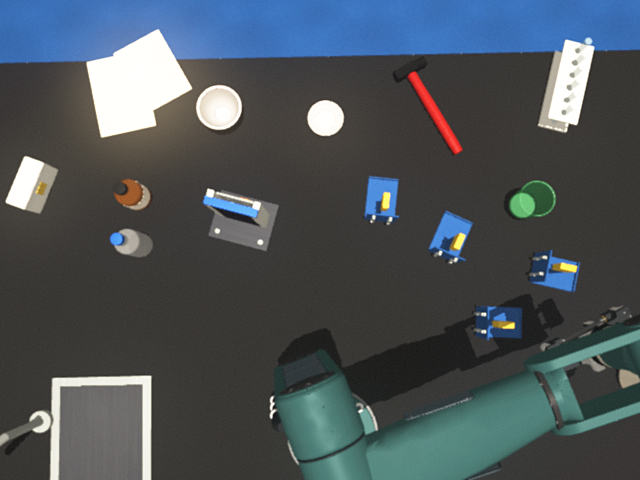

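Candidates (blue brackets with a yellow grip), top view: A (382,200), B (452,238), C (554,270), D (498,322). Robot's left is +y, which is image left in the top view, so the choice is A, seen at scene (270,270). Next I'll check it in a close crop along with the upright.

```bash
python3 - <<'E'
import cv2,numpy as np
s=cv2.imread("pics/scene0.png");t=cv2.imread("pics/top0.png")
f=lambda im,x,y,w,h,k:cv2.resize(im[y:y+h,x:x+w],None,fx=k,fy=k,interpolation=cv2.INTER_CUBIC)
a=f(s,240,225,190,90,4.2)[:, :798]; 
b=np.hstack([f(t,350,165,90,65,4),f(t,195,180,100,75,4)[:260]])
b=cv2.copyMakeBorder(b,0,0,0,max(0,a.shape[1]-b.shape[1]),0)[:220,:a.shape[1]]
cv2.imwrite("pics/c1.png",np.vstack([a,b]))
E
```

```text
(no output)
```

View pics/c1.png

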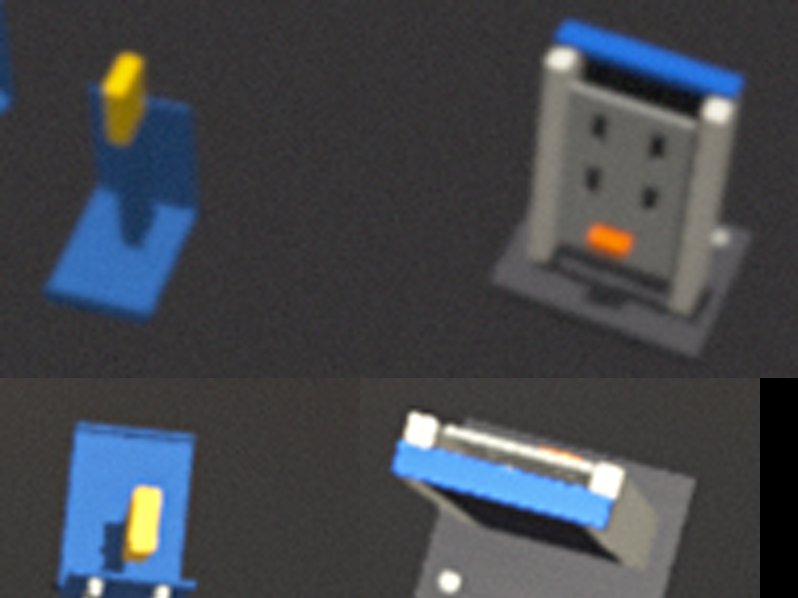

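The crop confirms A: a blue bracket with its yellow fin and tabs facing the robot. The upright's slotted face looks away from the robot: slots in the scene view at about (382–396,255–272), orange catch at (385,282), blue crossbar in the top view at (205–258,195–215).

```bash
cat > h.py <<'E'
import cv2,numpy as np
from bench import robot
np.set_printoptions(precision=4,suppress=True)
def ray(n,uv):
    c=robot.get_calibration(n);f=240/np.tan(np.radians(c["vfov"]/2));uv=np.atleast_2d(uv).astype(float)
    d=np.c_[(uv[:,0]-c["cx"])/f,(uv[:,1]-c["cy"])/f,np.ones(len(uv))]@c["T"][:3,:3].T
    return c["T"][:3,3],d
def onplane(n,uv,nrm,off):
    o,d=ray(n,uv);nrm=np.array(nrm,float);return o+d*((off-nrm@o)/(d@nrm))[:,None]
def onz(n,uv,z): return onplane(n,uv,[0,0,1],z)
def proj(n,P):
    c=robot.get_calibration(n);f=240/np.tan(np.radians(c["vfov"]/2))
    q=(np.atleast_2d(P)-c["T"][:3,3])@c["T"][:3,:3];return np.c_[q[:,0]/q[:,2]*f+c["cx"],q[:,1]/q[:,2]*f+c["cy"]]
def tri(u1,u2):
    (o1,d1),(o2,d2)=ray("scene",u1),ray("top",u2);A=np.c_[d1[0],-d2[0]];k=np.linalg.lstsq(A,o2-o1,rcond=None)[0]
    a,b=o1+k[0]*d1[0],o2+k[1]*d2[0];return (a+b)/2,np.linalg.norm(a-b)
def mask(im,lo,hi,roi):
    m=cv2.inRange(cv2.cvtColor(im,cv2.COLOR_BGR2HSV),lo,hi);k=np.zeros_like(m);x,y,w,h=roi;k[y:y+h,x:x+w]=1;return m*k
def big(m): return max(cv2.findContours(m,cv2.RETR_EXTERNAL,cv2.CHAIN_APPROX_NONE)[0],key=cv2.contourArea)
E
python3 - <<'E'
from h import *
s=cv2.imread("pics/scene0.png");t=cv2.imread("pics/top0.png")
Y=((20,120,90),(35,255,255));B=((100,120,60),(125,255,255))
for n,im,r in(("top",t,(350,165,90,65)),("scene",s,(255,230,35,40))):
    m=mask(im,*Y,r);c=big(m);R=cv2.minAreaRect(c);p=cv2.boxPoints(R);print(n,"yellow",R,"\n",p,"\n",onz(n,p,.155))
    v=cv2.split(cv2.cvtColor(im,cv2.COLOR_BGR2HSV))[2];print("V pct",np.percentile(v[m>0],[10,30,50,70,90]))
c=big(mask(t,*B,(350,165,55,70)));p=cv2.boxPoints(cv2.minAreaRect(c));print("shelf top\n",onz("top",p,.005))
c=big(mask(t,*B,(195,180,80,50)));p=cv2.boxPoints(cv2.minAreaRect(c));print("bar top\n",p,onz("top",p,.213))
c=big(mask(s,*B,(360,220,70,40)));p=cv2.boxPoints(cv2.minAreaRect(c));print("bar scene\n",p,onz("scene",p,.213))
O=((5,150,120),(18,255,255))
c=big(mask(s,*O,(365,270,45,25)));print("catch",cv2.minAreaRect(c),cv2.boxPoints(cv2.minAreaRect(c)))
g=cv2.cvtColor(s,cv2.COLOR_BGR2GRAY)
for roi in((376,249,12,13),(390,252,13,14),(374,261,14,13),(388,264,13,14)):
    x,y,w,h=roi;q=g[y:y+h,x:x+w].astype(float);wt=np.clip(np.median(q)-12-q,0,None);yy,xx=np.mgrid[y:y+h,x:x+w]
    print("slot",(wt*xx).sum()/wt.sum(),(wt*yy).sum()/wt.sum(),wt.sum())
# base in top: gray level
gt=cv2.cvtColor(t,cv2.COLOR_BGR2GRAY);print(gt[240,200:285:3],gt[205:255:3,262])
E
```

```text
top yellow ((384.5, 201.0), (16.0, 7.0), 90.0) 
 [[381. 193.]
 [388. 193.]
 [388. 209.]
 [381. 209.]] 
 [[ 0.5602 -0.1213  0.155 ]
 [ 0.5599 -0.137   0.155 ]
 [ 0.5236 -0.1359  0.155 ]
 [ 0.524  -0.1202  0.155 ]]
V pct [169.1 255.  255.  255.  255. ]
scene yellow ((268.5049743652344, 247.45050048828125), (9.651861190795898, 21.293794631958008), 5.710592269897461) 
 [[262.6436 257.5644]
 [264.7624 236.3763]
 [274.3664 237.3366]
 [272.2475 258.5247]] 
 [[ 0.6023 -0.1342  0.155 ]
 [ 0.5226 -0.147   0.155 ]
 [ 0.5218 -0.1196  0.155 ]
 [ 0.6014 -0.1078  0.155 ]]
V pct [115.6 131.  139.  189.2 243. ]
shelf top
 [[ 0.5212 -0.0901  0.005 ]
 [ 0.6309 -0.104   0.005 ]
 [ 0.6204 -0.189   0.005 ]
 [ 0.5109 -0.1745  0.005 ]]
bar top
 [[201.7047 203.9223]
 [204.127  194.7176]
 [257.8782 208.8627]
 [255.456  218.0674]] [[0.5351 0.2687 0.213 ]
 [0.555  0.2635 0.213 ]
 [0.5218 0.1487 0.213 ]
 [0.5021 0.1541 0.213 ]]
bar scene
 [[370.8 235.6]
 [373.4 227.8]
 [417.5 242.5]
 [414.9 250.3]] [[0.5284 0.1477 0.213 ]
 [0.4976 0.1517 0.213 ]
 [0.5335 0.2714 0.213 ]
 [0.5631 0.2659 0.213 ]]
catch ((384.64996337890625, 282.0500183105469), (10.119288444519043, 6.008327484130859), 18.43494987487793) [[378.9    283.3   ]
 [380.8    277.6   ]
 [390.4    280.8   ]
 [388.4999 286.5   ]]
slot 382.22872340425533 254.6578014184397 564.0
slot 396.0178837555887 259.39344262295083 671.0
slot 380.69962686567163 267.1529850746269 536.0
slot 394.2028985507246 271.6757246376812 552.0
[ 59  57  61  57  60  57  58  58  73 100 116 119 117 116 117 116 117 118
 121 143 254 128 119  77  59  58  55  60  59] [126 142 147 140 142 142 143 141 119 117 121 113 230 156 119  76  56]
```

```bash
python3 - <<'E'
from h import *
s=cv2.imread("pics/scene0.png");t=cv2.imread("pics/top0.png")
def fit(p): 
    v=cv2.fitLine(np.float32(p),cv2.DIST_HUBER,0,.01,.01).ravel();return v[2:],v[:2]
def edge(n,im,a,b,N=40,w=5):
    # subpixel edge points of gray along segment a-b (max gradient across), then line
    g=cv2.GaussianBlur(cv2.cvtColor(im,cv2.COLOR_BGR2GRAY),(3,3),0).astype(np.float32);a=np.array(a,float);b=np.array(b,float)
    d=(b-a)/np.linalg.norm(b-a);nn=np.array([-d[1],d[0]]);k=np.arange(-w,w+.01,.25);P=[]
    for f in np.linspace(.05,.95,N):
        q=a+f*(b-a)+k[:,None]*nn;pr=cv2.remap(g,np.float32(q[:,:1]),np.float32(q[:,1:]),cv2.INTER_LINEAR).ravel()
        gr=np.abs(np.gradient(pr));i=gr.argmax();w2=gr*(np.abs(k-k[i])<1.5);P.append(a+f*(b-a)+nn*(w2*k).sum()/w2.sum())
    return fit(P)
def X(l,m):
    (p,d),(q,e)=l,m;k=np.linalg.solve(np.c_[d,-e],q-p);return p+k[0]*d
# base in top: right edge, rear (bottom) edge, left-low edge ; crop->orig
R=edge("t",t,(278,206),(267,248)); Bo=edge("t",t,(210,236),(266,249)); L=edge("t",t,(209,235),(213,222),w=3)
c=np.array([X(R,Bo),X(L,Bo)]);print("rear corners px",c,onz("top",c,.012))
def w(n,l,z): 
    q=onz(n,[l[0]-20*l[1],l[0]+20*l[1]],z);v=q[1]-q[0];return np.degrees(np.arctan2(v[1],v[0]))%180
print("angles R,Bo,L",w("top",R,.012),w("top",Bo,.012),w("top",L,.012))
fr=edge("t",t,(262,201.5),(277,205.5),w=3);c=X(R,fr);print("front right corner",c,onz("top",c,.012),w("top",fr,.012))
# scene base front edge & right
F=edge("s",s,(358,291.5),(406,309.5));S=edge("s",s,(407,309),(418,281));L2=edge("s",s,(358,291),(368,276),w=3)
c=np.array([X(F,S),X(F,L2)]);print("scene front corners",c,onz("scene",c,.012),w("scene",F,.012))
b=edge("t",t,(204,203),(255,218),w=4);print("bar rear",w("top",b,.213))
u=np.array([[382.229,254.658],[396.018,259.393],[380.70,267.153],[394.203,271.676]])
np.save("slots.npy",u)
O=((5,130,90),(18,255,255));m=mask(t,*O,(225,185,40,30));yy,xx=np.nonzero(m);print("orange top",xx,yy)
E
```

```text
rear corners px [[265.7624 250.6908]
 [208.5718 235.4456]] [[0.4467 0.1545 0.012 ]
 [0.4877 0.2958 0.012 ]]
angles R,Bo,L 163.8540112055192 73.79451821366968 163.39627133098222
front right corner [278.4457 204.7057] [[0.5608 0.1215 0.012 ]] 74.10627214836698
scene front corners [[405.3423 309.8493]
 [355.5449 291.4212]] [[0.6031 0.2659 0.012 ]
 [0.5604 0.1208 0.012 ]] 73.61069685934082
bar rear 73.70333780920981
orange top [] []
```

```bash
python3 - <<'E'
from h import *
a=np.radians(163.75);ux=np.array([np.cos(a),np.sin(a),0]);uy=np.array([-np.sin(a),np.cos(a),0]);O=np.array([.5245,.2094,0])
u=np.load("slots.npy")
for d in(-.02,-.014,-.026):
    P=onplane("scene",u,ux,ux@O+d);q=np.c_[(P-O)@ux,(P-O)@uy,P[:,2]];print(d,q.mean(0)[1:],q[0]-q[1],q[2]-q[0],q[3]-q[1])
c=np.array([[380.8,277.6],[390.4,280.8]]);P=onplane("scene",c,ux,ux@O-.036);print("catch top edge",np.c_[(P-O)@uy,P[:,2]])
# strip top edge in both views (crop coordinates -> px)
s=np.array([[240+575/4.2,225+85/4.2],[240+695/4.2,225+125/4.2]]);t=np.array([[195+(445-360)/4,180+(430-378)/4],[195+(590-360)/4,180+(468-378)/4]])
for i in(0,1):
    p,e=tri(s[i],t[i]);print((p-O)@ux,(p-O)@uy,p[2],e)
E
```

```text
-0.02 [0.001  0.1296] [0.     0.0397 0.0001] [ 0.    -0.    -0.051] [ 0.     -0.0001 -0.0502]
-0.014 [0.0025 0.1228] [-0.      0.0399  0.0001] [-0.     -0.     -0.0513] [ 0.     -0.0001 -0.0505]
-0.026 [-0.0006  0.1364] [0.     0.0395 0.0001] [ 0.     -0.     -0.0507] [ 0.     -0.0001 -0.0499]
catch top edge [[ 0.0123  0.0806]
 [-0.0161  0.0814]]
-0.037560094858477305 -0.0018282429579431995 0.2243795640870765 0.06913575362882558
-0.017796471209113065 -0.001904432938311349 0.16282537192916313 0.07894430434931671
```

```bash
python3 - <<'E'
from h import *
t=cv2.imread("pics/top0.png")
m=mask(t,(18,60,215),(38,255,255),(365,180,40,40));M=cv2.moments(m,True);c=[M["m10"]/M["m00"],M["m01"]/M["m00"]]
th=.5*np.arctan2(2*M["mu11"],M["mu20"]-M["mu02"]);
v=onz("top",[c,[c[0]+10*np.cos(th),c[1]+10*np.sin(th)]],.155);d=v[1]-v[0];print(c,M["m00"],v[0],np.degrees(np.arctan2(d[1],d[0]))%180)
x,y,w,h=cv2.boundingRect(m);print(x,y,w,h)
print(proj("scene",v[0]))
E
```

```text
[385.6666666666667, 200.00925925925927] 108.0 [ 0.5441 -0.1313  0.155 ] 172.92740522391117
382 192 8 17
[[268.5099 242.4699]]
```

Call:
carry_out --increments '[[0, [0, 0, 0], 8], [0, [0, 0, 0], 8], [0, [0, 0, 0], 8], [0, [0, 0, 0], 8]]'

```text
time: 0.5
tool_pos: [0.2365, -0.4962, 0.2188]
ee_rot: [-3.14, 0.001, -0.119]
wrist_force: [-0.4, 0.2, 0.5]
width: 0.0937
finger_force: 0.0
```

Call:
carry_out --increments '[[0, [20, -30, 0], 0], [0, [25, -38, 0], 0], [0, [25, -38, 0], 0], [0, [25, -38, 0], 0], [0, [25, -38, 0], 0], [0, [25, -38, 0], 0], [0, [25, -38, 0], 0], [0, [25, -38, 0], 0]]'

```text
time: 1.3
tool_pos: [0.4647, -0.2228, 0.219]
ee_rot: [-3.141, 0.001, -0.114]
wrist_force: [0.2, -0.3, 0.5]
width: 0.0938
finger_force: 0.0
```

Call:
carry_out --increments '[[0, [25, -38, 0], 0], [0, [25, -38, 0], 0], [0, [15, -25, 0], 0], [0, [2, -2, 0], 0], [0, [0, 0, 0], 0], [0, [0, 0, 0], 0]]'

```text
time: 1.9
tool_pos: [0.5415, -0.1307, 0.2192]
ee_rot: [3.141, 0.001, -0.115]
wrist_force: [0.1, 0.1, -0.0]
width: 0.0945
finger_force: 0.0
```

Next I go down around the fin. The TCP target is z 0.122, so the shift is 97 mm.

Call:
carry_out --increments '[[0, [2, 0, 30], 0.3], [0, [1, 0, 30], 0], [0, [0, 0, 20], 0], [0, [0, 0, 17], 0], [0, [0, 0, 0], 0], [0, [0, 0, 0], 0]]'

```text
time: 2.5
tool_pos: [0.5447, -0.1313, 0.1228]
ee_rot: [3.141, 0.0, -0.121]
wrist_force: [0.5, -0.3, 0.2]
width: 0.0937
finger_force: 0.0
```

```bash
python3 - <<'E'
from h import *
s=robot.snapshot("scene");t=robot.snapshot("top");print(robot.get_obs()["tool_pos"],robot.get_obs()["wrist_force"])
f=lambda im,x,y:cv2.resize(im[y:y+130,x:x+130],None,fx=3,fy=3,interpolation=cv2.INTER_CUBIC)
cv2.imwrite("pics/g1.png",np.hstack([f(s,205,190),f(t,320,135)]))
E
```

```text
[ 0.5457 -0.1311  0.1242] [-0.283  -0.3509 -0.3479]
```

View pics/g1.png

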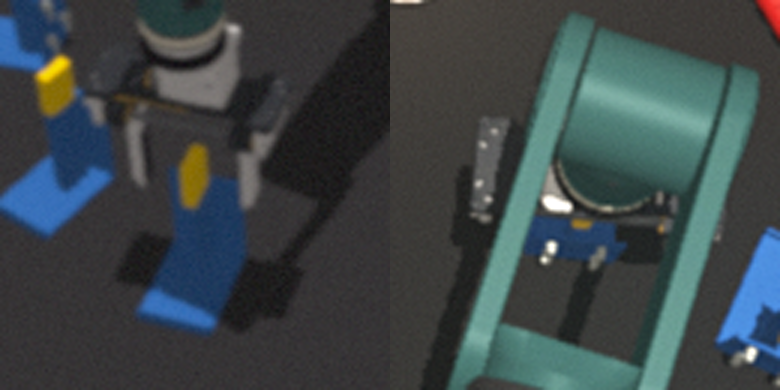

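The fin sits midway between the open fingers: scene crop (195,178), fingers at (138,160) and (248,180). Closing now.

Call:
carry_out --increments '[[255, [0, 0, 0], 0], [255, [0, 0, 0], 0], [255, [0, 0, 0], 0], [255, [0, 0, 0], 0], [255, [0, 0, 0], 0], [255, [0, 0, 0], 0], [255, [0, 0, 0], 0], [255, [0, 0, 0], 0]]'

```text
time: 3.4
tool_pos: [0.5452, -0.1301, 0.1224]
ee_rot: [3.142, 0.0, -0.119]
wrist_force: [0.6, -0.0, -1.0]
width: 0.0332
finger_force: 0.0
```

Call:
carry_out --increments '[[255, [0, 0, 0], 0], [255, [0, 0, 0], 0], [255, [0, 0, 0], 0], [255, [0, 0, -5], 0], [255, [0, 0, -10], 0], [255, [0, 0, -15], 0], [255, [0, 0, 0], 0], [255, [0, 0, 0], 0]]'

```text
time: 4.2
tool_pos: [0.5458, -0.1303, 0.1537]
ee_rot: [3.141, -0.002, -0.119]
wrist_force: [-0.3, 0.7, -3.7]
width: 0.0137
finger_force: 30.0
```

Call:
carry_out --increments '[[255, [0, 0, -20], 0], [255, [0, 0, -28], 5], [255, [0, 0, -20], 4.4], [255, [0, -20, 0], 0], [255, [0, -35, 0], 0], [255, [0, -35, 0], 0], [255, [1, -35, 0], 0], [255, [1, -35, 0], 0]]'

```text
time: 5.0
tool_pos: [0.5918, 0.0242, 0.2198]
ee_rot: [3.141, 0.001, -0.283]
wrist_force: [0.5, -0.3, -2.5]
width: 0.0139
finger_force: 30.0
```

Call:
carry_out --increments '[[255, [0, -35, 0], 0], [255, [0, -35, 0], 0], [255, [0, -35, 0], 0], [255, [0, -28, 0], 0], [255, [0, -15, 0], 0], [255, [0, -6, 0], 0], [255, [0, 0, 0], 0], [255, [0, 0, 0], 0]]'

```text
time: 5.8
tool_pos: [0.6347, 0.1695, 0.2204]
ee_rot: [3.141, 0.0, -0.284]
wrist_force: [-0.8, 0.1, -1.8]
width: 0.0138
finger_force: 30.0
```

Call:
carry_out --increments '[[255, [-13, -4, 0], 0], [255, [-13, -3, 0], 0], [255, [-7, 0, 0], 0], [255, [0, 0, 0], 0], [255, [0, 0, 0], 0], [255, [0, 0, 0], 0]]'

```text
time: 6.4
tool_pos: [0.6052, 0.1866, 0.2206]
ee_rot: [3.142, -0.001, -0.283]
wrist_force: [0.4, -0.3, -2.8]
width: 0.0139
finger_force: 30.0
```

```bash
python3 - <<'E'
from h import *
s=robot.snapshot("scene");t=robot.snapshot("top");o=robot.get_obs();print(o["tool_pos"],o["ee_rot"],o["wrist_force"])
cv2.imwrite("pics/s2.png",s);cv2.imwrite("pics/t2.png",t)
f=lambda im,x,y:cv2.resize(im[y:y+110,x:x+110],None,fx=3.6,fy=3.6,interpolation=cv2.INTER_CUBIC)
cv2.imwrite("pics/p2.png",np.hstack([f(s,335,210),f(t,195,155)]))
E
```

```text
[0.6053 0.1865 0.2203] [ 3.1414 -0.0001 -0.2834] [-0.121   0.551  -2.9891]
```

View pics/p2.png

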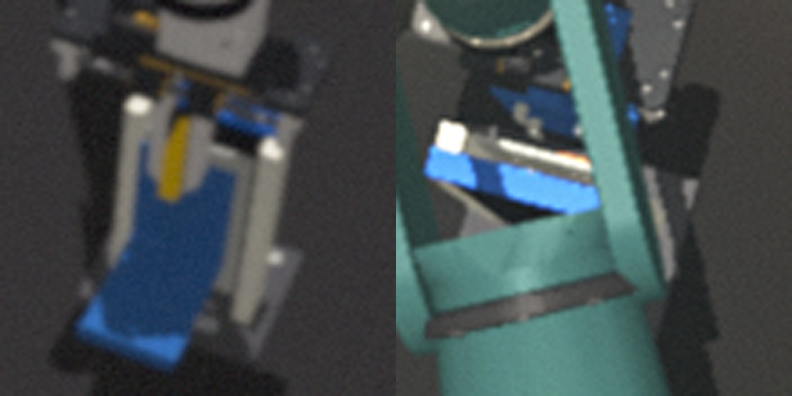

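The picture shows the bracket held upright and square to the upright: plate at scene crop (190,230), tabs about 10 px from the strip in the top crop. Next I lower it a little and feel for the face.

Call:
carry_out --increments '[[255, [-6, 0, 3], 0], [255, [-6, 0, 3], 0], [255, [-3, 0, 0], 0], [255, [0, 0, 0], 0], [255, [0, 0, 0], 0]]'

```text
time: 7.0
tool_pos: [0.5905, 0.191, 0.2146]
ee_rot: [-3.142, -0.0, -0.283]
wrist_force: [0.2, -0.5, -2.5]
width: 0.0138
finger_force: 30.0
```

Call:
carry_out --increments '[[255, [-1, 0, 0], 0], [255, [-1, 0, 0], 0], [255, [0, 0, 0], 0]]'

```text
time: 7.3
tool_pos: [0.5898, 0.1912, 0.2148]
ee_rot: [-3.141, -0.003, -0.283]
wrist_force: [3.5, -0.4, -2.2]
width: 0.0138
finger_force: 30.0
```

Call:
carry_out --increments '[[255, [-1, 0, 0], 0], [255, [-1, 0, 0], 0], [255, [0, 0, 0], 0]]'

```text
time: 7.6
tool_pos: [0.5895, 0.1912, 0.215]
ee_rot: [-3.141, -0.007, -0.284]
wrist_force: [6.7, -1.1, -4.7]
width: 0.0136
finger_force: 30.0
```

Call:
carry_out --increments '[[255, [0, 0, 1], 0], [255, [0, 0, 1], 0], [255, [0, 0, 0], 0]]'

```text
time: 7.9
tool_pos: [0.5895, 0.1913, 0.2146]
ee_rot: [-3.14, -0.008, -0.284]
wrist_force: [7.3, -2.2, -0.3]
width: 0.0141
finger_force: 30.0
```

Call:
carry_out --increments '[[255, [0, 0, 1], 0], [255, [0, 0, 1], 0], [255, [0, 0, 0], 0]]'

```text
time: 8.2
tool_pos: [0.5896, 0.1913, 0.2128]
ee_rot: [-3.14, -0.008, -0.284]
wrist_force: [6.5, -1.6, 0.4]
width: 0.0134
finger_force: 30.0
```

Call:
carry_out --increments '[[255, [0, 0, 1], 0], [255, [0, 0, 0.5], 0], [255, [0, 0, 0], 0]]'

```text
time: 8.5
tool_pos: [0.5895, 0.1914, 0.2114]
ee_rot: [-3.14, -0.008, -0.284]
wrist_force: [6.2, -2.9, 0.7]
width: 0.0137
finger_force: 30.0
```

Call:
carry_out --increments '[[255, [0, 0, 1], 0], [255, [0, 0, 0], 0], [255, [0, 0, 0], 0]]'

```text
time: 8.8
tool_pos: [0.5896, 0.1914, 0.2104]
ee_rot: [-3.139, -0.008, -0.284]
wrist_force: [5.5, -2.2, 1.0]
width: 0.0138
finger_force: 30.0
```

Call:
carry_out --increments '[[255, [0, 0, 1], 0], [255, [0, 0, 0], 0], [255, [0, 0, 0], 0]]'

```text
time: 9.1
tool_pos: [0.5895, 0.1914, 0.2093]
ee_rot: [-3.139, -0.008, -0.284]
wrist_force: [6.3, -1.5, 1.1]
width: 0.0138
finger_force: 30.0
```

Call:
carry_out --increments '[[255, [0, 0, 1], 0], [255, [0, 0, 0], 0], [255, [0, 0, 0], 0]]'

```text
time: 9.4
tool_pos: [0.5894, 0.1915, 0.2083]
ee_rot: [-3.14, -0.008, -0.284]
wrist_force: [5.4, -1.2, 0.4]
width: 0.014
finger_force: 30.0
```

Call:
carry_out --increments '[[255, [0, 0, 1], 0], [255, [0, 0, 0], 0], [255, [0, 0, 0], 0]]'

```text
time: 9.7
tool_pos: [0.5859, 0.1922, 0.2046]
ee_rot: [3.141, 0.003, -0.283]
wrist_force: [-0.5, 0.4, -2.7]
width: 0.014
finger_force: 30.0
```

The tabs dropped in: the x reading moved 4 mm and the force vanished. Continuing gently until flush.

Call:
carry_out --increments '[[255, [-1, 0, 0], 0], [255, [-1, 0, 0], 0], [255, [0, 0, 0], 0]]'

```text
time: 10.0
tool_pos: [0.5844, 0.1928, 0.2046]
ee_rot: [3.141, 0.001, -0.283]
wrist_force: [-0.3, 0.2, -3.3]
width: 0.0136
finger_force: 30.0
```

Call:
carry_out --increments '[[255, [-1, 0, 0], 0], [255, [-1, 0, 0], 0], [255, [0, 0, 0], 0]]'

```text
time: 10.3
tool_pos: [0.5828, 0.1932, 0.205]
ee_rot: [3.142, 0.0, -0.283]
wrist_force: [-0.4, -0.7, -2.5]
width: 0.0142
finger_force: 30.0
```

Call:
carry_out --increments '[[255, [-1, 0, 0], 0], [255, [-1, 0, 0], 0], [255, [0, 0, 0], 0]]'

```text
time: 10.6
tool_pos: [0.581, 0.1938, 0.205]
ee_rot: [3.142, -0.0, -0.283]
wrist_force: [-0.5, 0.4, -3.7]
width: 0.0138
finger_force: 30.0
```

Call:
carry_out --increments '[[255, [-1, 0, 0], 0], [255, [-1, 0, 0], 0], [255, [0, 0, 0], 0]]'

```text
time: 10.9
tool_pos: [0.5807, 0.1938, 0.2052]
ee_rot: [-3.141, -0.004, -0.284]
wrist_force: [4.6, -0.3, -4.7]
width: 0.0139
finger_force: 30.0
```

Call:
carry_out --increments '[[255, [-1, 0, 0], 0], [255, [-0.5, 0, 0], 0], [255, [0, 0, 0], 0]]'

```text
time: 11.2
tool_pos: [0.5806, 0.1938, 0.2052]
ee_rot: [-3.141, -0.007, -0.284]
wrist_force: [8.2, -2.3, -5.9]
width: 0.0142
finger_force: 30.0
```

Call:
carry_out --increments '[[255, [1.5, 0, 1], 0], [255, [0, 0, 2], 0], [255, [0, 0, 2], 0], [255, [0, 0, 1], 0], [255, [0, 0, 0], 0]]'

```text
time: 11.7
tool_pos: [0.5807, 0.1939, 0.2001]
ee_rot: [-3.141, -0.005, -0.284]
wrist_force: [5.9, -0.4, -1.1]
width: 0.0139
finger_force: 30.0
```

Call:
carry_out --increments '[[255, [0, 0, 1], 0], [255, [0, 0, 1], 0], [255, [0, 0, 0], 0]]'

```text
time: 12.0
tool_pos: [0.5807, 0.1939, 0.1982]
ee_rot: [-3.14, -0.005, -0.284]
wrist_force: [5.3, -1.5, -1.2]
width: 0.0138
finger_force: 30.0
```

Call:
carry_out --increments '[[255, [0, 0, 1], 0], [255, [0, 0, 1], 0], [255, [0, 0, 0], 0]]'

```text
time: 12.3
tool_pos: [0.5807, 0.194, 0.1962]
ee_rot: [-3.14, -0.005, -0.284]
wrist_force: [5.3, -0.9, -1.2]
width: 0.014
finger_force: 30.0
```

Call:
carry_out --increments '[[255, [0, 0, 1], 0], [255, [0, 0, 1], 0], [255, [0, 0, 0], 0]]'

```text
time: 12.6
tool_pos: [0.5807, 0.194, 0.1959]
ee_rot: [-3.14, -0.006, -0.283]
wrist_force: [5.1, -2.8, 5.3]
width: 0.0139
finger_force: 30.0
```

Call:
carry_out --increments '[[255, [0, 0, 1], 0], [255, [0, 0, 1], 0], [255, [0, 0, 0], 0]]'

```text
time: 12.9
tool_pos: [0.5808, 0.194, 0.1951]
ee_rot: [-3.139, -0.007, -0.284]
wrist_force: [4.2, -1.6, 8.6]
width: 0.0138
finger_force: 30.0
```

Call:
carry_out --increments '[[255, [0, 0, 1], 0], [255, [0, 0, 1], 0], [255, [0, 0, 0], 0]]'

```text
time: 13.2
tool_pos: [0.5808, 0.1939, 0.1933]
ee_rot: [-3.139, -0.007, -0.283]
wrist_force: [4.2, -2.2, 8.9]
width: 0.0138
finger_force: 30.0
```

Call:
carry_out --increments '[[255, [0, 0, 1], 0], [255, [0, 0, 1], 0], [255, [0, 0, 0], 0]]'

```text
time: 13.5
tool_pos: [0.5808, 0.194, 0.1914]
ee_rot: [-3.139, -0.007, -0.283]
wrist_force: [3.8, -3.1, 8.7]
width: 0.0139
finger_force: 30.0
```

The catch was met at TCP z of about 0.196 and is sliding, so home should be about 0.188.

Call:
carry_out --increments '[[255, [0, 0, 1], 0], [255, [0, 0, 1], 0], [255, [0, 0, 0], 0]]'

```text
time: 13.8
tool_pos: [0.5808, 0.1939, 0.1894]
ee_rot: [-3.139, -0.007, -0.284]
wrist_force: [3.2, -1.9, 8.8]
width: 0.0137
finger_force: 30.0
```

Call:
carry_out --increments '[[255, [0, 0, 1], 0], [255, [0, 0, 1], 0], [255, [0, 0, 0], 0]]'

```text
time: 14.1
tool_pos: [0.5808, 0.194, 0.1888]
ee_rot: [-3.139, -0.008, -0.283]
wrist_force: [3.4, -3.2, 13.1]
width: 0.0141
finger_force: 30.0
```

Call:
carry_out --increments '[[255, [0, 0, 1], 0], [255, [0, 0, 0], 0]]'

```text
time: 14.3
tool_pos: [0.5809, 0.1939, 0.1888]
ee_rot: [-3.139, -0.009, -0.283]
wrist_force: [1.1, -1.8, 16.0]
width: 0.014
finger_force: 30.0
```

Call:
carry_out --increments '[[255, [0, 0, 1], 0], [255, [0, 0, 0], 0]]'

```text
time: 14.5
tool_pos: [0.5809, 0.1939, 0.1887]
ee_rot: [-3.138, -0.009, -0.283]
wrist_force: [0.6, -3.2, 18.3]
width: 0.014
finger_force: 30.0
```

It is home: the TCP stops at 0.1888 and the force rises to 18 N. Relaxing the push, then opening only part way to stay clear of the columns.

Call:
carry_out --increments '[[255, [0, 0, -3], 0], [255, [0, 0, -3], 0], [255, [0, 0, 0], 0], [255, [0, 0, 0], 0]]'

```text
time: 14.9
tool_pos: [0.5808, 0.1939, 0.1888]
ee_rot: [-3.14, -0.005, -0.284]
wrist_force: [5.3, -1.9, 3.4]
width: 0.0139
finger_force: 30.0
```

Call:
carry_out --increments '[[150, [0, 0, 0], 0], [150, [0, 0, 0], 0], [150, [0, 0, 0], 0], [150, [0, 0, 0], 0], [150, [0, 0, 0], 0], [150, [0, 0, 0], 0]]'

```text
time: 15.5
tool_pos: [0.5789, 0.1944, 0.1867]
ee_rot: [3.141, 0.001, -0.283]
wrist_force: [0.1, 0.4, 0.5]
width: 0.0385
finger_force: 0.0
```

```bash
python3 - <<'E'
from h import *
s=robot.snapshot("scene");o=robot.get_obs();print(o["tool_pos"],o["wrist_force"],o["width"])
cv2.imwrite("pics/s3.png",cv2.resize(s[200:330,330:450],None,fx=4,fy=4,interpolation=cv2.INTER_CUBIC))
E
```

```text
[0.579  0.1943 0.1868] [-0.7843  0.4351 -0.2645] 0.03889074245628294
```

View pics/s3.png

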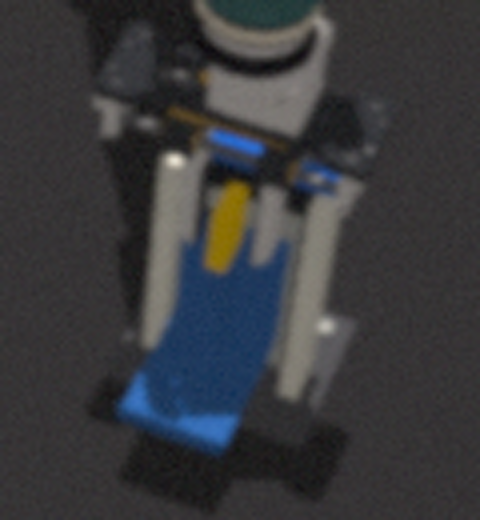

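The bracket hangs between the columns with the fin free of the fingers, fin at crop (228,228) and fingers at (195,195) and (268,225). Retreating straight up.

Call:
carry_out --increments '[[150, [0, 0, -10], 0], [150, [0, 0, -20], 0], [150, [0, 0, -30], 0], [150, [0, 0, -40], 0], [150, [0, 0, -20], 0], [150, [0, 0, 0], 0], [150, [0, 0, 0], 0]]'

```text
time: 16.25
tool_pos: [0.5792, 0.1943, 0.3071]
ee_rot: [-3.141, -0.001, -0.283]
wrist_force: [0.5, -0.7, -0.5]
width: 0.0385
finger_force: 0.0
```

```bash
python3 - <<'E'
from h import *
s=robot.snapshot("scene");o=robot.get_obs();print(o["tool_pos"],o["wrist_force"])
cv2.imwrite("pics/s4.png",cv2.resize(s[200:330,330:450],None,fx=4,fy=4,interpolation=cv2.INTER_CUBIC))
E
```

```text
[0.5788 0.1942 0.3055] [-0.4659 -0.0995 -0.3806]
```

View pics/s4.png

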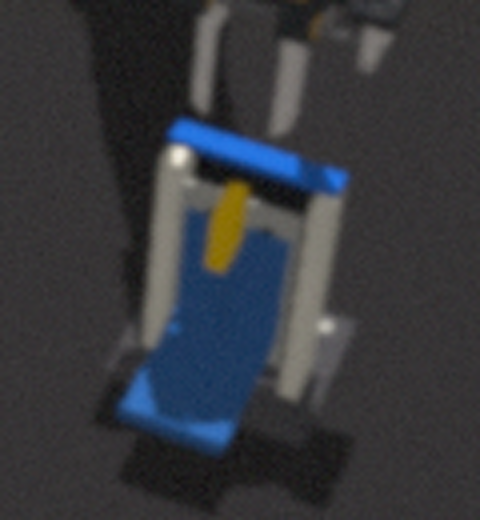

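The bracket stayed exactly where it was (fin at crop (228,228)), hanging flush, and the arm is clear of it. Handing in.

```bash
python3 -c "
from bench import robot
print(robot.close_job())"
```

```text
the job is handed in; nothing more can be done
None
```

The bracket hangs flush in the upright's slots, pushed home until it stopped. The catch was felt sliding down about 7 mm with it, though it is hidden behind the bracket and I couldn't see it. The wrist force never read above about 19 N. The gripper is clear, and the job was handed in at about 16 s; no verdict came back.

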